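# Change over the jar rocker

### The arm

A 6-joint arm with a two-finger parallel gripper is mounted at the origin on a cart in front of the work surface, level with it; the furniture and walls round the work are solid. World frame = base frame: x ahead of the robot, y to its left, z up, the work surface at z = 0. Lengths are in mm, angles in rad, forces in N, time in s.
With the tool pointing down it reaches from about 325 to 875 mm from the base axis. Payload 4.4 kg.
Tool frame: the origin (TCP) lies midway between the tips of the shut fingers; the grasp point (between the pads) lies manip.hold_point_z behind it (manip.hold_point_z is the distance from the TCP to the grasp point, in mm); z points along the fingers, y is the direction in which the jaws open and shut (so a half turn about z gives the same grasp; the last joint's range is limited). The gripper opens to 85 mm and grips with 20 to 120 N. Pads are 22 mm wide; open, the fingers measure 114 mm over their backs; the gripper's body (76 mm by 85 mm) begins 54 mm behind the grasp point. The pads swing forward as they close: fully open they stand 13 mm farther back than shut.
Start: joints at [0.969, 0.207, 1.542, -0, 1.393, -0.15], TCP at [251.046, 517.304, 231.282] pointing down, gripper open.
Joint ranges: [-2.73, 2.73], [-0.86, 2.22], [0.23, 2.46], [-1.11, 4.25], [0.08, 2.63], [-2.82, 2.82]. Speed limits (rad/s): [2.79, 2.79, 3.14, 3.14, 3.14, 3.14].

### API

Orientations are given as a unit quaternion [w, x, y, z].
In Python, from station import manip gives the robot as it stands. The module is installed in compiled form; this text tells all that it offers. Calls block until the motion is done:
- manip.move_pose(position, orientation): joint-space move of the TCP to a pose.
- manip.move_linear(position, rotation=None, velocity=150, stop_force=None): straight line of the TCP; rotation=None keeps the orientation; velocity is the mean speed in mm/s. With stop_force (N) it stops when the force on the tool has changed by that much, and returns True; else False.
- manip.move_j(angles): joint-space move.
- manip.grip(opening, strength=None): opening from 0.0 (shut) to 1.0 (fully open); strength is the grip in N (None keeps the last); returns when the fingers have stopped.
- manip.sleep(seconds).
- manip.inverse_kinematics(position, orientation): joint angles nearest the present ones, or None.
- manip.observe(): the state.
- manip.get_image(name): name is "scene" or "top" or "wrist"; returns a dict with "color" (400x640x3 uint8, red, green, blue), "vertical_fov" (degrees; the focal length in pixels is half the picture's height over the tangent of half this angle, whatever the lens; pixels are square), "cx", "cy" (the principal point, pixels), "k1" (the pictures are not rectified: a ray, as slopes to the right and down, at radius r is drawn at 1 + k1 r^2 times it, then the intrinsics apply), "view" (4x4, takes a point from world to camera coordinates); the wrist camera has in their place "hand_eye" (4x4, takes a point from camera to tool coordinates, whose origin is the TCP and whose axes are the flange's). Camera axes: x right, y down, z forward; pixel columns grow to the right and rows downward; lengths in mm; the calibration is good to about 2 mm. A picture is of the moment at which its call begins: read the wrist's pose just before it. There is no depth.
A pose or a line that the arm cannot do raises manip.Unreachable and nothing moves.
- manip.hand_in(): hands the job in, once; it reports no verdict.
The state is a dict: "time": time; "joint_positions": joint angles; "dq": joint speeds; "tau": joint torques, N m; "tcp_pos": TCP position; "orientation": TCP orientation; "force": force on the tool from outside, world axes, zero at the start; "wrist_torque": the same for the moment, N m; "width": opening from 0.0 (shut) to 1.0 (fully open).
Only numpy, scipy, OpenCV 4.12 (cv2) and the standard library are available. Lean on these libraries where they do the work, as an engineer would, in place of code of your own. Each camera call takes 0.05 s, during which the arm holds its last target.

### The job

The see-saw jar rocker's timer has run out, but its three-position selector was left over at the near position. First set the selector to off, its centre notch, then take the finished splint case off the rocker's tray and lay it flat, right way up, in the grey case pan beside the cast, and stand every pumice jar that waits between the rocker and the motor unit upright on the mats of the tray, shared over the two wells so that the tray balances level. Leave the selector off and the plaster cast beside the jars where it is.

Things in the scene. Friction and masses are not known exactly. Their poses are not given: they have to be found in the camera images.
- rocker: the rocker's fixed grey base, origin on the bench under the tray's middle; y runs along the tray to the robot's left, to the control pod (130 x 96 mm, top at 66 mm, centred at y = +232 mm); x runs away from the robot, along the pivot line, 88 mm above the bench; bearing uprights at x = +-118 mm, 98 mm high. The drive stays at rest
- see_saw (a joint): tilt of the tray about its pivot tube (rad): 0 = level, positive = the pod-side (+y) end up; stops at -0.12 and +0.12. A light spring centres it (0.7 N m/rad empty, about 0.6 with the jars' weight above the pivot); it swings freely: one 120 g jar too many, 40 mm from the pivot, tilts it about 0.08. The end that hangs low is too heavy
- tray_mid (a point): on the pivot line, middle of the tray, at the mats' top (84 mm above the bench when level); turns with the tray, axes as the rocker's. Tray 208 (x) by 332 mm (y), rim 3 mm thick, 16 mm above the mats. The pivot tube (22 mm thick, along x, 15 mm above the mats) parts it into two wells with flat rubber mats, each 202 mm in x and from |y| = 11 to 163 mm
- selector (a joint): three-position toggle on the pod's top (rad): 0 = off, upright in the centre notch; -0.30 = leaning to the robot (rocker's -x), where it starts; +0.30 = away; stops at +-0.36. Spring notches at -0.30, 0, +0.30, ridges between at +-0.15: let go, it slips into the nearest notch. About 1 to 2 N at the grip moves it
- selector_grip (a point): middle of the selector's round black grip, 12 to 19 mm thick, 40 mm long, its top 20 mm beyond this point; the lever turns about the rocker's y direction, about a pin inside the pod 92 mm below this point along the lever (rocker x = 0, y = 232 mm, z = 18 mm)
- splint_case_center (a point): purple round-cornered splint case, shut, 84 mm (its x) by 64 mm (its y) by 25 mm, 90 g, lying in the tray's right-hand well at the start; this point is its centre, 12.5 mm above its underside; x along its length, z up
- case_pan: grey open pan on the bench at the left, 170 mm (x) by 230 mm (y) by 30 mm high outside, walls and floor 3 mm; fixed; origin under its centre on the bench. A plaster cast (48 x 53 x 27 mm) stands in the +y half, centred about 60 to 70 mm from the middle; the -y half is free
- jar1_center (a point): closed round plastic jar of pumice, white with a blue screw lid, 53 mm thick, 76 mm tall, about 120 g (alike within 6 per cent), standing on the bench to the right of the rocker at the start; this point is its centre, 38 mm above its underside; z along its axis. The weight lies low in it. Of the six jars 4 to 6 are there; absent ones read None
- jar2_center (a point): closed round plastic jar of pumice, white with a blue screw lid, 53 mm thick, 76 mm tall, about 120 g (alike within 6 per cent), standing on the bench to the right of the rocker at the start; this point is its centre, 38 mm above its underside; z along its axis. The weight lies low in it. Of the six jars 4 to 6 are there; absent ones read None
- jar3_center (a point): closed round plastic jar of pumice, white with a blue screw lid, 53 mm thick, 76 mm tall, about 120 g (alike within 6 per cent), standing on the bench to the right of the rocker at the start; this point is its centre, 38 mm above its underside; z along its axis. The weight lies low in it. Of the six jars 4 to 6 are there; absent ones read None
- jar4_center (a point): closed round plastic jar of pumice, white with a blue screw lid, 53 mm thick, 76 mm tall, about 120 g (alike within 6 per cent), standing on the bench to the right of the rocker at the start; this point is its centre, 38 mm above its underside; z along its axis. The weight lies low in it. Of the six jars 4 to 6 are there; absent ones read None
- jar5_center (a point): closed round plastic jar of pumice, white with a blue screw lid, 53 mm thick, 76 mm tall, about 120 g (alike within 6 per cent), standing on the bench to the right of the rocker at the start; this point is its centre, 38 mm above its underside; z along its axis. The weight lies low in it. Of the six jars 4 to 6 are there; absent ones read None
- jar6_center (a point): closed round plastic jar of pumice, white with a blue screw lid, 53 mm thick, 76 mm tall, about 120 g (alike within 6 per cent), standing on the bench to the right of the rocker at the start; this point is its centre, 38 mm above its underside; z along its axis. The weight lies low in it. Of the six jars 4 to 6 are there; absent ones read None
- bench_cast: plaster cast, 52 x 58 x 27 mm, loose on the bench between the jars and the rocker's front; leave it alone; origin at its underside
Mind the look-alikes: they are no part of the job. Leave any orange or yellow look-alike of the part that bears jar4_center alone. There is more than one size of the part that bears splint_case_center; the job needs the smaller.

How it is judged (in metres and radians):
On the way:
1. the selector is set to its centre notch (within 0.06 rad) while the splint case is still on the tray and the jars are still on the bench (value of joint selector between -0.06 and 0.06 rad and height (world z) of splint_case_center above 0.07 m and horizontal distance between splint_case_center and tray_mid below 0.17 m and height (world z) of each of jar1_center, jar2_center, jar3_center, jar4_center, jar5_center, jar6_center below 0.08 m), for 0.4 s.
At the end, for the whole second after the job is handed in: selector within 0.06 rad of its centre notch; splint case flat (within 0.15 rad) on the floor of the case pan; every jar present stands upright (within 0.2 rad) on the mats of the tray, inside the rim; the tray at rest within 0.035 rad (2 degrees) of level (value of joint selector between -0.06 and 0.06 rad and value of joint see_saw between -0.035 and 0.035 rad and velocity of joint see_saw between -0.05 and 0.05 rad/s and x of splint_case_center in the frame of case_pan between -0.075 and 0.075 m and y of splint_case_center in the frame of case_pan between -0.105 and 0.105 m and z of splint_case_center in the frame of case_pan between 0.005 and 0.028 m and angle between splint_case_center's own z axis and vertical below 0.15 rad and x of jar1_center in the frame of tray_mid between -0.1 and 0.1 m and y of jar1_center in the frame of tray_mid between -0.16 and 0.16 m and z of jar1_center in the frame of tray_mid between 0.03 and 0.048 m and angle between each of jar1_center, jar2_center, jar3_center, jar4_center, jar5_center, jar6_center's own z axis and vertical below 0.2 rad and x of jar2_center in the frame of tray_mid between -0.1 and 0.1 m and y of jar2_center in the frame of tray_mid between -0.16 and 0.16 m and z of jar2_center in the frame of tray_mid between 0.03 and 0.048 m and x of jar3_center in the frame of tray_mid between -0.1 and 0.1 m and y of jar3_center in the frame of tray_mid between -0.16 and 0.16 m and z of jar3_center in the frame of tray_mid between 0.03 and 0.048 m and x of jar4_center in the frame of tray_mid between -0.1 and 0.1 m and y of jar4_center in the frame of tray_mid between -0.16 and 0.16 m and z of jar4_center in the frame of tray_mid between 0.03 and 0.048 m and x of jar5_center in the frame of tray_mid between -0.1 and 0.1 m and y of jar5_center in the frame of tray_mid between -0.16 and 0.16 m and z of jar5_center in the frame of tray_mid between 0.03 and 0.048 m and x of jar6_center in the frame of tray_mid between -0.1 and 0.1 m and y of jar6_center in the frame of tray_mid between -0.16 and 0.16 m and z of jar6_center in the frame of tray_mid between 0.03 and 0.048 m); the robot touches nothing.
It fails at once if the plaster cast beside the jars is shoved more than 5 cm (distance of bench_cast from where it was at the start of the episode above 0.05 m).
Of jar1, jar2, jar3, jar4, jar5, jar6 only 4 to 6 are there at a start; the rules pass over those that are not, and their reading is None.
At some moment in a run one of jar1, jar2, jar3, jar4, jar5, jar6 may be knocked a few centimetres aside while the robot is not near it.
It also fails if it takes over 210 s, if anything falls off the work surface, if the arm or the gripper's body presses on something with over 40 N, if the wrist force passes 120 N, or if a joint passes its speed limit or range.

## Working session

There is one attempt and no reset: what is moved stays moved. The work goes in short steps, each a Python script; the robot and the scene stay as the last script left them, time stands still between calls to the robot, and variables do not carry over. Pictures are saved under pics/ and viewed, and the job is handed in when it is done.

```bash
ls; mkdir -p pics
cat > h.py <<'E'
import numpy as np, cv2
from station import manip
def snap(n,f):
    d=manip.get_image(n); cv2.imwrite('pics/'+f,cv2.cvtColor(d['color'],cv2.COLOR_RGB2BGR)); return d
E
python3 - <<'E'
from h import *
print(manip.hold_point_z, manip.observe())
for n in("scene","top","wrist"):
    d=snap(n,n+'0.png'); print({k:(v if k!='color' else 0) for k,v in d.items()})
E
```

```text
pics
18.700000000000003 {'time': 0.0, 'joint_positions': array([ 9.68501030e-01,  2.07429713e-01,  1.54297250e+00, -1.08132607e-05,
        1.39349925e+00, -1.50497433e-01]), 'dq': array([-0.00094618,  0.00043645, -0.00071407,  0.00095264, -0.00071375,
       -0.00076875]), 'tau': array([ 8.44318001e-04, -3.83037186e+01, -2.91597497e+01, -1.66838904e-04,
        1.04324886e-02, -1.07045764e-05]), 'tcp_pos': array([250.60924917, 516.66329951, 230.11145405]), 'orientation': array([-4.19378380e-04,  2.23981460e-01,  9.74592721e-01, -1.07554770e-03]), 'force': array([-0.71865566, -0.38665494,  0.38676931]), 'wrist_torque': array([-0.0172496 , -0.02633149, -0.00864069]), 'width': 1.0025750161523899}
{'color': 0, 'vertical_fov': 46.974105808585804, 'cx': 322.4244168901384, 'cy': 200.05258579645044, 'k1': -0.11256712858944304, 'view': array([[ 8.96764904e-01, -4.42042432e-01,  2.02779774e-02,
        -3.88487684e+02],
       [-2.52051682e-01, -5.47924484e-01, -7.97651998e-01,
         2.12345555e+02],
       [ 3.63706829e-01,  7.10195219e-01, -6.02776985e-01,
         1.19823741e+03],
     
[... 343 characters left out ...]
2, -1.63512469e-01,
         4.75460966e+02],
       [ 1.63271794e-01,  1.25032100e-02, -9.86501896e-01,
         1.26259279e+03],
       [ 0.00000000e+00,  0.00000000e+00,  0.00000000e+00,
         1.00000000e+00]])}
{'color': 0, 'vertical_fov': 59.020182445809596, 'cx': 320.34326619813544, 'cy': 200.74754211369464, 'k1': -0.06250010718065308, 'hand_eye': array([[-2.85556094e-04, -9.57270668e-01, -2.89193339e-01,
         7.39601483e+01],
       [ 9.99999829e-01, -4.20748710e-04,  4.05314847e-04,
         1.04967357e+00],
       [-5.09673738e-04, -2.89193174e-01,  9.57270625e-01,
        -1.42552926e+02],
       [ 0.00000000e+00,  0.00000000e+00,  0.00000000e+00,
         1.00000000e+00]])}
```

View pics/scene0.png

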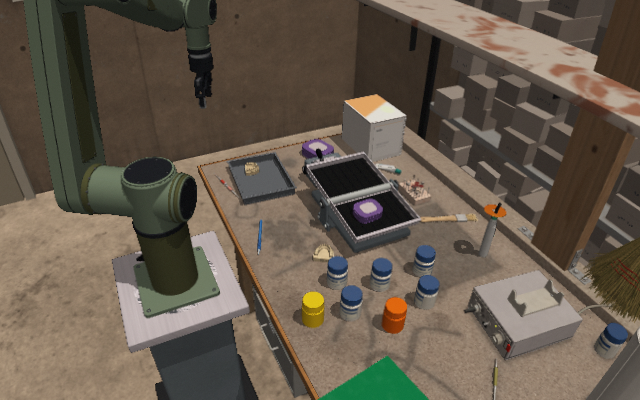

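View pics/top0.png

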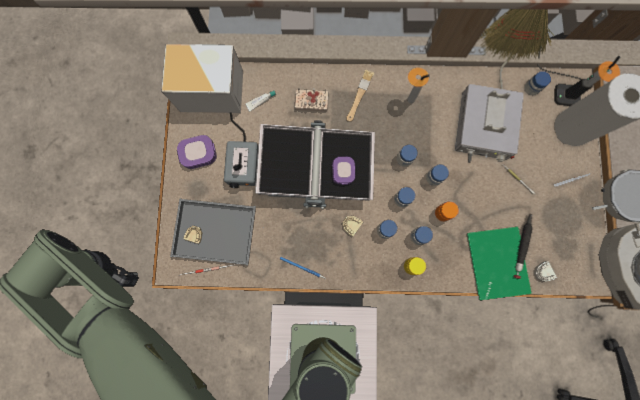

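View pics/wrist0.png

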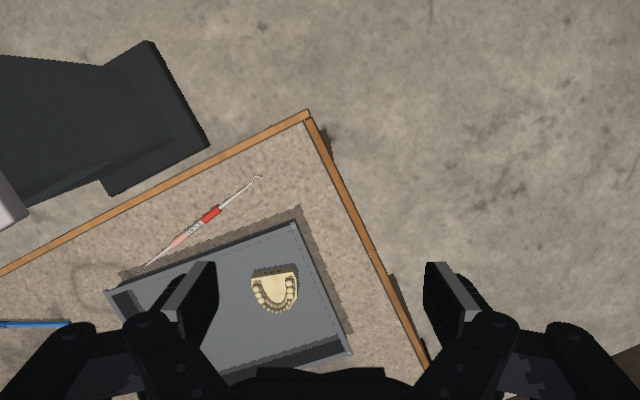

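The top view shows these candidates:
- **Jars, blue lid:** (408,154), (439,174), (405,197), (388,229) and (423,235). All five lie between the rocker and the motor unit.
- **Jar look-alikes:** orange (447,211), yellow (416,267), and a blue-lidded jar at (541,80) beyond the motor unit. I leave all three alone.
- **Purple cases:** the small one in the tray at (344,170) is the one I want. The larger one on the bench at (196,152) is a look-alike.
- **Selector:** the lever on the pod at (238,160).

Next I'll localise them and check close crops.

```bash
cat >> h.py <<'E'
def K(d):
    f=200/np.tan(np.radians(d['vertical_fov'])/2); return np.array([[f,0,d['cx']],[0,f,d['cy']],[0,0,1.]]),np.array([d['k1'],0,0,0,0.])
from scipy.spatial.transform import Rotation as R
def tool(o=None):
    o=o or manip.observe(); q=o['orientation']; T=np.eye(4); T[:3,:3]=R.from_quat([q[1],q[2],q[3],q[0]]).as_matrix(); T[:3,3]=o['tcp_pos']; return T
def c2w(d,T=None): return np.linalg.inv(d['view']) if 'view' in d else T@d['hand_eye']
def rays(d,px,T=None):
    k,c=K(d); p=cv2.undistortPoints(np.array(px,float).reshape(-1,1,2),k,c).reshape(-1,2)
    M=c2w(d,T); return M[:3,3],np.c_[p,np.ones(len(p))]@M[:3,:3].T
def onz(d,px,z,T=None):
    o,v=rays(d,px,T); return o+v*((z-o[2])/v[:,2])[:,None]
def proj(d,P,T=None):
    k,c=K(d); W=np.linalg.inv(c2w(d,T)); P=np.atleast_2d(P).astype(float)
    return cv2.projectPoints(P,cv2.Rodrigues(W[:3,:3])[0],W[:3,3],k,c)[0].reshape(-1,2)
def blobs(img,lo,hi,amin=60):
    m=cv2.inRange(cv2.cvtColor(img,cv2.COLOR_RGB2HSV),lo,hi); m=cv2.morphologyEx(m,cv2.MORPH_OPEN,np.ones((3,3)))
    cs=[c for c in cv2.findContours(m,0,1)[0] if cv2.contourArea(c)>amin]
    return sorted(cs,key=cv2.contourArea,reverse=True)
BLUE=((104,110,30),(122,255,255)); PURP=((125,60,30),(150,255,255))
E
python3 - <<'E'
from h import *
t=manip.get_image('top');s=manip.get_image('scene')
for n,d in(('top',t),('scene',s)):
  for c in blobs(d['color'],*BLUE):
    (e,ax,_)=cv2.minAreaRect(c); print(n,'blue',np.round(e),np.round(ax),cv2.contourArea(c),onz(d,[e],76)[0].round())
  for c in blobs(d['color'],*PURP):
    e=cv2.minAreaRect(c); print(n,'purp',np.round(e[0]),np.round(e[1]),e[2],onz(d,[e[0]],109)[0].round(),onz(d,[e[0]],25)[0].round())
c=t['color'][90:240,140:480]; cv2.imwrite('pics/tc.png',cv2.resize(cv2.cvtColor(c,4),(800,353),interpolation=cv2.INTER_CUBIC))
c=s['color'][130:320,220:460]; cv2.imwrite('pics/sc.png',cv2.resize(cv2.cvtColor(c,4),(758,600),interpolation=cv2.INTER_CUBIC))
E
```

```text
top purp [196. 152.] [29. 37.] 75.96376037597656 [594. 385. 109.] [616. 412.  25.]
top purp [343. 170.] [28. 22.] 90.0 [547. -49. 109.] [567. -53.  25.]
scene blue [616. 334.] [23. 18.] 329.0 [ 848. -670.   76.]
scene blue [351. 295.] [20. 19.] 292.0 [ 360. -295.   76.]
scene blue [428. 284.] [19. 18.] 261.5 [ 545. -347.   76.]
scene blue [337. 265.] [16. 18.] 245.5 [ 377. -194.   76.]
scene blue [381. 267.] [16. 18.] 244.0 [ 473. -247.   76.]
scene blue [426. 254.] [15. 17.] 220.0 [ 605. -256.   76.]
scene purp [367. 210.] [23. 30.] 71.56504821777344 [536. -70. 109.] [596.  19.  25.]
scene purp [309. 150.] [14. 14.] 90.0 [525. 292. 109.] [584. 419.  25.]
```

View pics/tc.png

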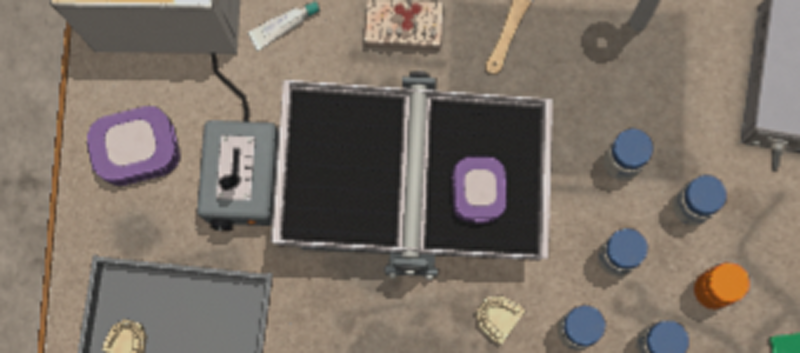

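View pics/sc.png

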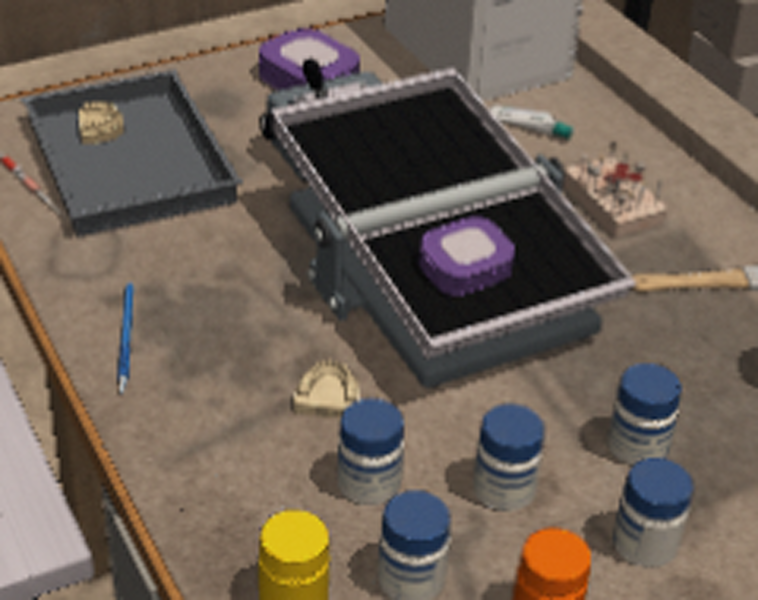

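Run:
```python
from h import *
t=manip.get_image('top')
for c in blobs(t['color'],(100,80,30),(120,255,255)):
    e=cv2.minAreaRect(c); print('blue',np.round(e[0],1),np.round(e[1]),onz(t,[e[0]],76)[0].round())
Q=[0,0,1,0]
manip.move_pose([480,180,330],Q)
T=tool(); d=snap('wrist','w1.png'); print(T.round(3).tolist(),manip.observe()['joint_positions'].round(2))
np.savez('w1.npz',T=T)
manip.move_pose([480,0,380],Q)
T=tool(); d=snap('wrist','w2.png'); np.savez('w2.npz',T=T)
t=snap('top','top1.png')
```

```text
blue [423.  234.5] [15. 16.] [ 367. -287.   76.]
blue [541.8  79.3] [14. 16.] [ 857. -664.   76.]
blue [387.5 228.5] [15. 15.] [ 382. -184.   76.]
blue [408.5 152.5] [15. 15.] [ 613. -248.   76.]
blue [439.5 172.5] [15. 15.] [ 553. -340.   76.]
blue [405.5 195.5] [15. 15.] [ 481. -237.   76.]
[[-1.0, -0.001, -0.001, 479.684], [-0.001, 1.0, 0.0, 180.572], [0.001, 0.0, -1.0, 329.72], [0.0, 0.0, 0.0, 1.0]] [ 0.19  0.01  1.55  0.    1.58 -1.38]
```

View pics/w1.png

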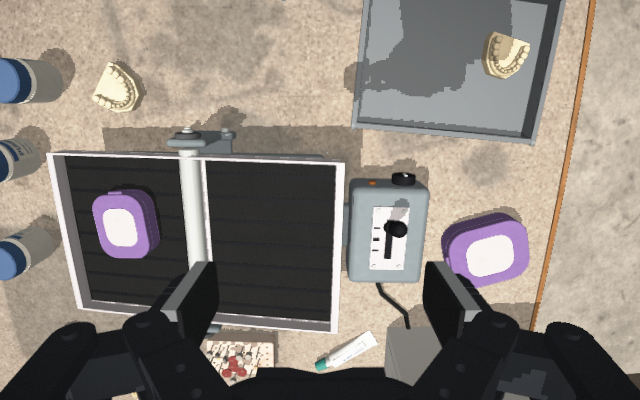

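View pics/w2.png

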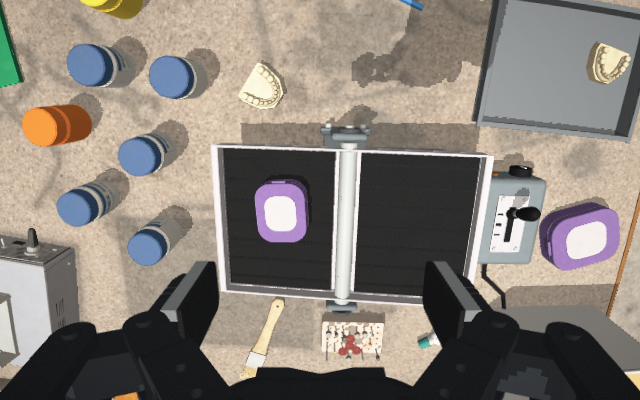

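The wrist views match the top view:
- **Tray:** right end low. The small case is at w2 (281,211).
- **Selector:** grip at w1 (396,229).
- **Jars:** lids at w2 (93,65), (174,77), (140,155), (80,205) and (149,245).
- **Bench cast:** at (262,86). I leave it alone.

Next I turn these pixels into poses.

Run:
```python
from h import *
d=manip.get_image('wrist'); T2=np.load('w2.npz')['T'];T1=np.load('w1.npz')['T']
print('tube ends z88',onz(d,[(347,150),(343,298)],99,T2).round(1).tolist())
print('uprights z98',onz(d,[(346,130),(342,307)],98,T2).round(1).tolist())
print('pod top w1',onz(d,[(350,181),(428,185),(421,282),(348,279)],66,T1).round(1).tolist())
print('tray rim left end w2', onz(d,[(492,157),(473,307)],104,T2).round(1).tolist())
for (n,T) in(('w1',T1),('w2',T2)):
  im=cv2.cvtColor(cv2.imread(f'pics/{n}.png'),4)
  for c in blobs(im,*PURP): 
    e=cv2.minAreaRect(c); print(n,'purp',np.round(e[0]),np.round(e[1]),e[2],'z80',onz(d,[e[0]],92,T)[0].round(1))
  for c in blobs(im,(100,80,30),(120,255,255),300): 
    e=cv2.minEnclosingCircle(c); print(n,'jar',np.round(e[0]),round(e[1]),onz(d,[e[0]],76,T)[0].round(1))
print('pan rim z30',onz(d,[(354,127),(535,143)],30,T1).round(1).tolist(), onz(d,[(366,0),(564,0)],30,T1).round(1).tolist())
print('cast', onz(d,[(262,86)],15,T2).round(), onz(d,[(507,55)],20,T1).round())
# grip top triangulate: w1 (396,229) w2 (524,214)
o1,v1=rays(d,[(394,229)],T1);o2,v2=rays(d,[(524,214)],T2)
A=np.c_[v1[0],-v2[0]];k=np.linalg.lstsq(A,o2-o1,rcond=None)[0];print('grip',(o1+k[0]*v1[0]).round(1),(o2+k[1]*v2[0]).round(1))
for n,T,b in(('w1',T1,(330,150,450,300)),('w2',T2,(460,150,560,280))):
  im=cv2.imread(f'pics/{n}.png')[b[1]:b[3],b[0]:b[2]]; cv2.imwrite(f'pics/{n}c.png',cv2.resize(im,None,fx=4,fy=4,interpolation=2))
```

```text
tube ends z88 [[470.5, 34.5, 99.0], [673.5, 33.7, 99.0]]
uprights z98 [[446.9, 33.0, 98.0], [688.5, 32.7, 98.0]]
pod top w1 [[504.5, 217.0, 66.0], [509.3, 310.3, 66.0], [639.5, 313.1, 66.0], [634.5, 217.7, 66.0]]
tray rim left end w2 [[477.3, 210.5, 104.0], [686.7, 214.5, 104.0]]
w1 purp [486. 250.] [67. 86.] 74.74488067626953 z80 [581.9 379.7  92. ]
w1 purp [126. 224.] [72. 62.] 78.69007110595703 z80 [549.9 -45.6  92. ]
w1 jar [10. 80.] 24 [ 384.2 -167.4   76. ]
w1 jar [  6. 260.] 19 [ 607.6 -230.2   76. ]
w2 purp [580. 236.] [60. 82.] 74.74488067626953 z80 [586.  356.4  92. ]
w2 purp [281. 211.] [64. 53.] 86.98721313476562 z80 [549.6 -47.8  92. ]
w2 jar [89. 65.] 24 [ 367.9 -280.2   76. ]
w2 jar [172.  76.] 23 [ 382.6 -177.8   76. ]
w2 jar [140. 156.] 22 [ 480.1 -230.9   76. ]
w2 jar [ 77. 208.] 21 [ 550.7 -330.4   76. ]
w2 jar [147. 247.] 19 [ 608.5 -239.5   76. ]
pan rim z30 [[444.7, 223.4, 30.0], [462.6, 456.3, 30.0]] [[301.2, 233.8, 30.0], [293.8, 467.6, 30.0]]
cast [[395. -78.  15.]] [[357. 410.  20.]]
grip [551.5 265.  101.2] [551.4 265.  101.1]
```

View pics/w1c.png

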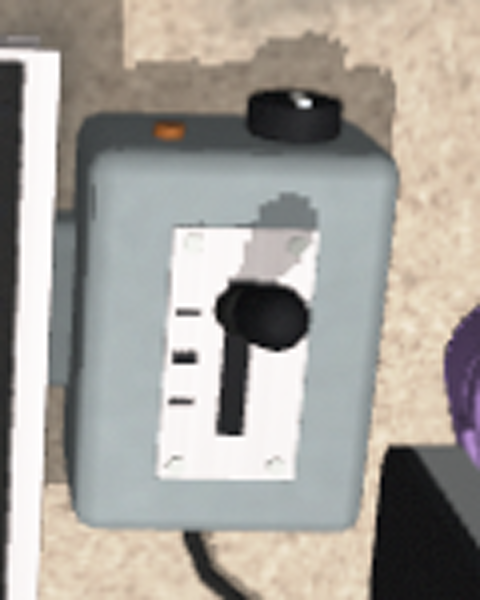

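View pics/w2c.png

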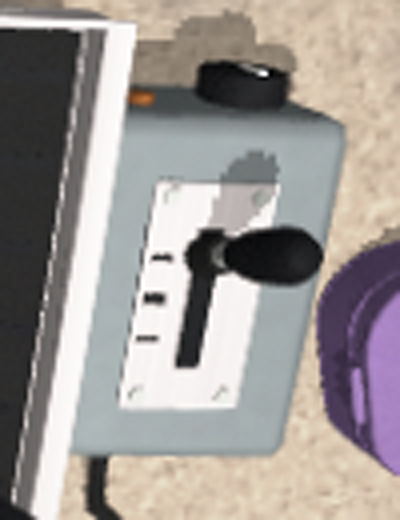

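Run:
```python
from h import *
d=manip.get_image('wrist'); T2=np.load('w2.npz')['T'];T1=np.load('w1.npz')['T']
print(onz(d,[(376.2,239.2),(330+195/4,150+225/4),(330+310/4,150+235/4),(330+290/4,150+478/4),(330+160/4,150+475/4)],66,T1).round(1).tolist())
print(onz(d,[(460+152/4,150+298/4)],66,T2).round(1))
Q=[0,0,1,0]
manip.move_pose([495,265,200],Q); manip.grip(0.0)
manip.move_linear([495,265,108],velocity=100)
print(manip.observe()['force'].round(1))
f0=manip.observe()['force']
for x in range(505,549,4):
    manip.move_linear([x,265,108],velocity=40); print(x,(manip.observe()['force']-f0).round(1))
```

```text
[[578.9, 251.5, 66.0], [535.8, 252.5, 66.0], [539.0, 287.7, 66.0], [621.1, 287.4, 66.0], [619.8, 245.5, 66.0]]
[[578.9 251.6  66. ]]
[-0.4  0.2  0.6]
505 [ 0.3 -0.6 -0.9]
509 [ 0.3  0.5 -1.4]
513 [ 0.5  0.8 -1. ]
517 [ 0.1 -0.1 -1.2]
521 [ 0.3 -0.4 -0. ]
525 [ 1.1 -0.3 -0.9]
529 [ 0.5 -0.3 -1.1]
533 [-5.4 -1.2  2.2]
537 [-11.5  -0.1   6.8]
541 [-16.1  -1.9  11.5]
545 [ 0.7  0.4 -0.6]
```

Run:
```python
from h import *
Q=[0,0,1,0]
print(manip.observe()['tcp_pos'])
manip.move_linear([495,265,108],velocity=80); manip.move_linear([495,265,200])
manip.move_pose([480,180,330],Q); manip.grip(1.0)
T=tool(); np.savez('w3.npz',T=T); d=snap('wrist','w3.png')
b=(330,150,450,300);im=cv2.imread('pics/w3.png')[b[1]:b[3],b[0]:b[2]]; cv2.imwrite('pics/w3c.png',cv2.resize(im,None,fx=4,fy=4,interpolation=2))
```

```text
[545.62283929 265.08722581 108.21356834]
```

View pics/w3c.png

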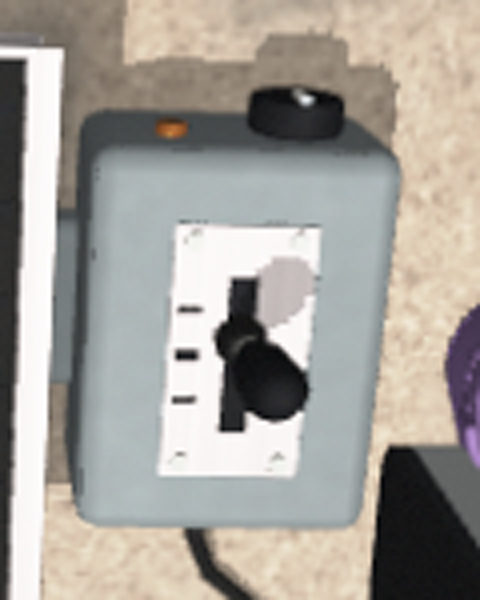

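Run:
```python
from h import *
d=manip.get_image('wrist')
T=np.load('w3.npz')['T'];T1=np.load('w1.npz')['T']
for px in (572,575,578):
  for a,TT in((-.3,T1),(-.1,T),(0,T),(.1,T),(.3,T)):
    P=[[px+r*np.sin(a),265,18+r*np.cos(a)] for r in(72,92,112)]
    q=proj(d,P,TT); print(px,a,((q-[330,150])*4).round().tolist())
```

```text
572 -0.3 [[246.0, 295.0], [261.0, 300.0], [277.0, 304.0]]
572 -0.1 [[248.0, 341.0], [262.0, 362.0], [277.0, 385.0]]
572 0 [[246.0, 364.0], [260.0, 393.0], [275.0, 424.0]]
572 0.1 [[245.0, 386.0], [258.0, 422.0], [272.0, 461.0]]
572 0.3 [[240.0, 425.0], [251.0, 473.0], [263.0, 524.0]]
575 -0.3 [[246.0, 305.0], [260.0, 310.0], [276.0, 315.0]]
575 -0.1 [[247.0, 351.0], [261.0, 372.0], [277.0, 395.0]]
575 0 [[246.0, 374.0], [259.0, 403.0], [274.0, 434.0]]
575 0.1 [[244.0, 396.0], [257.0, 432.0], [271.0, 471.0]]
575 0.3 [[239.0, 435.0], [250.0, 482.0], [262.0, 534.0]]
578 -0.3 [[245.0, 315.0], [260.0, 320.0], [276.0, 325.0]]
578 -0.1 [[246.0, 360.0], [260.0, 382.0], [276.0, 405.0]]
578 0 [[245.0, 383.0], [259.0, 412.0], [273.0, 444.0]]
578 0.1 [[243.0, 405.0], [256.0, 441.0], [270.0, 481.0]]
578 0.3 [[239.0, 444.0], [250.0, 492.0], [262.0, 543.0]]
```

Run:
```python
from h import *
d0=cv2.imread('pics/scene0.png'); d=snap('scene','s4.png'); d1=cv2.imread('pics/s4.png')
b=(295,135,345,185)
a=np.hstack([cv2.resize(x[b[1]:b[3],b[0]:b[2]],(390,390),interpolation=2) for x in(d0,d1)]); cv2.imwrite('pics/s4c.png',a)
print(d['color'][0,0], manip.observe()['time'])
for an in(-.3,-.1,0): print(an,((proj(d,[[575+r*np.sin(an),265,18+r*np.cos(an)] for r in(48,72,92,112)])-[295,135])*7.8).round().tolist())
```

```text
[69 57 45] 11.9667
-0.3 [[211.0, 218.0], [197.0, 177.0], [185.0, 141.0], [173.0, 105.0]]
-0.1 [[230.0, 210.0], [226.0, 164.0], [223.0, 125.0], [220.0, 85.0]]
0 [[240.0, 207.0], [241.0, 159.0], [243.0, 119.0], [244.0, 79.0]]
```

View pics/s4c.png

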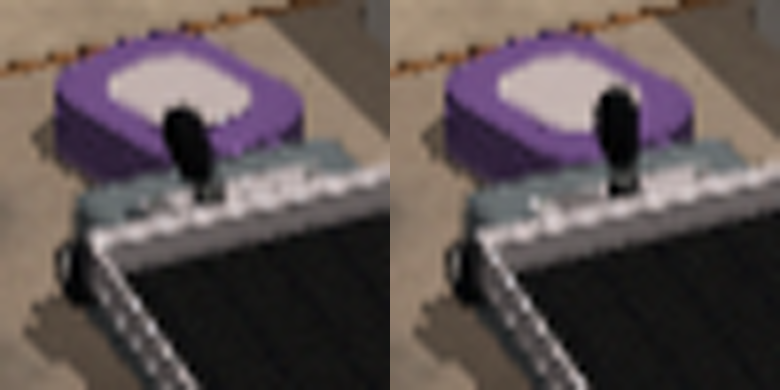

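Both views put the lever at about -0.09, so it stopped short of upright. I'll nudge it on in small steps.

```bash
cat > push.py <<'E'
from h import *
import sys
Q=[0,0,1,0]; xe=float(sys.argv[1])
manip.grip(0.0); manip.move_pose([520,265,200],Q)
manip.move_linear([520,265,108],velocity=100)
manip.move_linear([544,265,108],velocity=60)
f0=manip.observe()['force']
for x in np.arange(546,xe+.1,2):
    manip.move_linear([x,265,108],velocity=20); print(x,(manip.observe()['force']-f0).round(1))
manip.move_linear([520,265,108],velocity=60); manip.move_linear([520,265,200])
manip.move_pose([480,180,330],Q); manip.grip(1.0)
T=tool(); np.savez('w3.npz',T=T); d=snap('wrist','w5.png')
b=(330,150,450,300);im=cv2.imread('pics/w5.png')[b[1]:b[3],b[0]:b[2]]; im=cv2.resize(im,(312,390),interpolation=2)
d=snap('scene','s5.png');b=(295,135,345,185);im2=cv2.resize(cv2.imread('pics/s5.png')[b[1]:b[3],b[0]:b[2]],(390,390),interpolation=2)
cv2.imwrite('pics/c5.png',np.hstack([im,im2]))
E
python3 push.py 559
```

```text
546.0 [ 1.5 -0.9  1.5]
548.0 [0.8 0.3 1. ]
550.0 [-0.2 -1.8  0.7]
552.0 [ 0.5 -0.7  1.4]
554.0 [ 0.6 -0.7  1.1]
556.0 [ 0.7 -0.2  1.2]
558.0 [0.6 0.3 0.6]
```

View pics/c5.png

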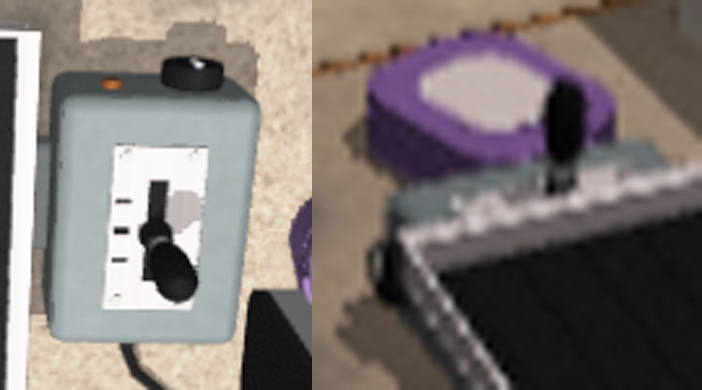

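Run:
```python
from h import *
d=manip.get_image('wrist')
for n in('w1','w3','w5'):
  T=np.load(('w1' if n=='w1' else 'w3')+'.npz')['T']
  im=cv2.imread(f'pics/{n}.png')[200:270,374:412]
  m=(im.max(2)<45).astype(np.uint8)
  cv2.imwrite(f'pics/{n}m.png',cv2.resize(np.hstack([im,cv2.cvtColor(m*255,8)]),None,fx=8,fy=8,interpolation=0))
  # head: distance transform peak
  D=cv2.distanceTransform(m,2,5); y,x=np.unravel_index(D.argmax(),D.shape); print(n,x+374,y+200,D.max())
  for a in(-.3,-.1,-.05,0,.05): print(a,proj(d,[[575+r*np.sin(a),265,18+r*np.cos(a)] for r in(102,)],T).round(1).tolist())
```

```text
w1 392 228 7.1937995
-0.3 [[397.0, 228.0]]
-0.1 [[396.6, 246.5]]
-0.05 [[396.4, 250.9]]
0 [[396.1, 255.2]]
0.05 [[395.7, 259.4]]
w3 394 243 7.7969
-0.3 [[397.6, 227.4]]
-0.1 [[397.2, 245.8]]
-0.05 [[397.0, 250.2]]
0 [[396.7, 254.5]]
0.05 [[396.3, 258.7]]
w5 394 252 7.7969
-0.3 [[397.6, 227.4]]
-0.1 [[397.2, 245.8]]
-0.05 [[397.0, 250.2]]
0 [[396.7, 254.5]]
0.05 [[396.3, 258.7]]
```

View pics/w5m.png

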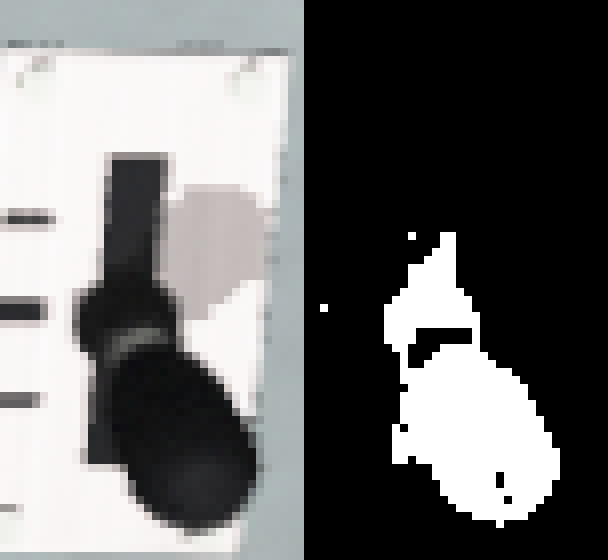

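View pics/w1m.png

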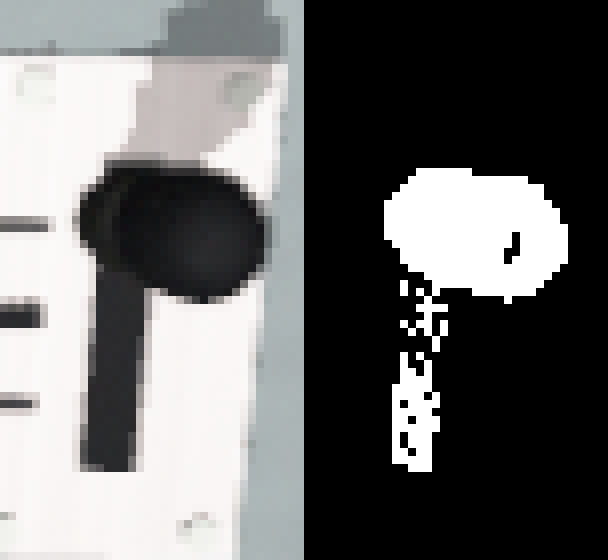

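The lever boot sits level with the centre mark, at w5 (390,239). The grip has moved 28.5 px from its start, against 27.1 predicted for 0.30 rad, so the selector is off. Next is a closer look at the case.

Run:
```python
from h import *
Q=[0,0,1,0]
manip.move_pose([520,-40,260],Q)
T=tool(); np.savez('w6.npz',T=T); d=snap('wrist','w6.png')
for c in blobs(d['color'],*PURP):
    e=cv2.minAreaRect(c); print(e,onz(d,cv2.boxPoints(e),95,T).round(1).tolist())
im=d['color']; hsv=cv2.cvtColor(im,cv2.COLOR_RGB2HSV)
```

```text
((309.0, 209.5), (87.0, 72.0), 90.0) [[507.9, -79.9, 95.0], [507.9, -16.2, 95.0], [592.2, -14.4, 95.0], [592.2, -83.2, 95.0]]
((634.5, 264.0), (18.0, 9.0), 90.0) [[597.7, 276.5, 95.0], [598.0, 286.9, 95.0], [618.6, 293.2, 95.0], [618.3, 282.5, 95.0]]
```

View pics/w6.png

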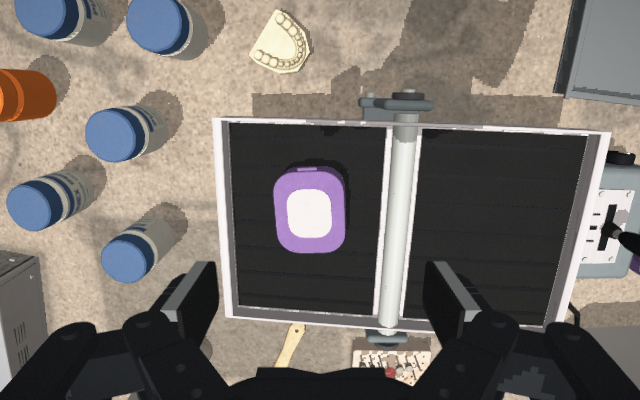

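```bash
cat >> h.py <<'E'
def quat(tilt=0.,yaw=0.,rot=None):
    # down, tool x = -world x; yaw about world z, then tilt about world x
    r=R.from_euler('x',tilt)*R.from_euler('z',yaw)*R.from_quat([0,1,0,0]); q=r.as_quat(); return [q[3],q[0],q[1],q[2]]
E
python3 - <<'E'
from h import *
q=quat(0.1); c=np.array([551,-48.5,76.]); n=np.array([0,-np.sin(.1),np.cos(.1)])
manip.move_pose(c+n*100,q)
f0=manip.observe()['force']
print(manip.move_linear(c+n*2,velocity=80,stop_force=8), manip.observe()['tcp_pos'], manip.observe()['force']-f0)
print(manip.grip(0.0,40), manip.observe()['width'])
manip.move_linear(c+n*60,velocity=80)
manip.move_linear([551,-48,200]); print(manip.observe()['width'],manip.observe()['force']-f0)
d=snap('wrist','w7.png'); snap('scene','s7.png')
E
```

```text
False [551.61634509 -48.93173523  78.68467683] [-0.75651677 -0.57721505 -0.59163834]
False 0.7396813040433119
0.7399037497576197 [-0.34296084 -0.76670562 -2.36562865]
```

View pics/w7.png

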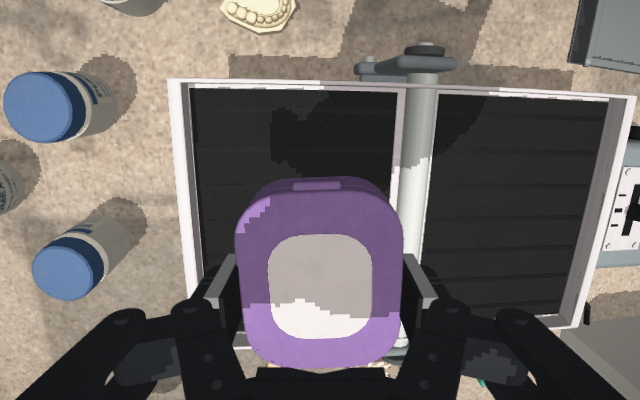

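View pics/s7.png

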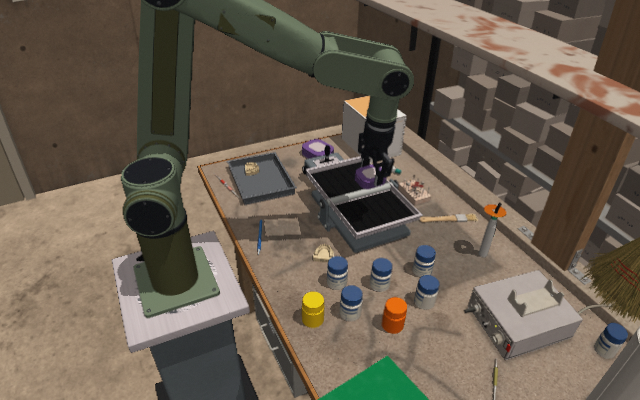

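Run:
```python
from h import *
d=manip.get_image('top')
P=onz(d,[(178,201),(255,206),(249,265),(173,262)],30);print(P.round(1).tolist(),P.mean(0))
x=np.array([.997,-.077,0]);y=np.array([.077,.997,0]); C=np.array([369,346,0.])
print(proj(d,[C+a*x+b*y+[0,0,30] for a,b in((85,115),(85,-115),(-85,-115),(-85,115))]).round(0).tolist())
```

```text
[[456.7, 454.3, 30.0], [446.4, 215.6, 30.0], [267.0, 225.2, 30.0], [270.4, 455.1, 30.0]] [360.11935723 337.55533743  30.        ]
[[178.0, 199.0], [252.0, 206.0], [245.0, 262.0], [170.0, 254.0]]
```

View pics/top1.png

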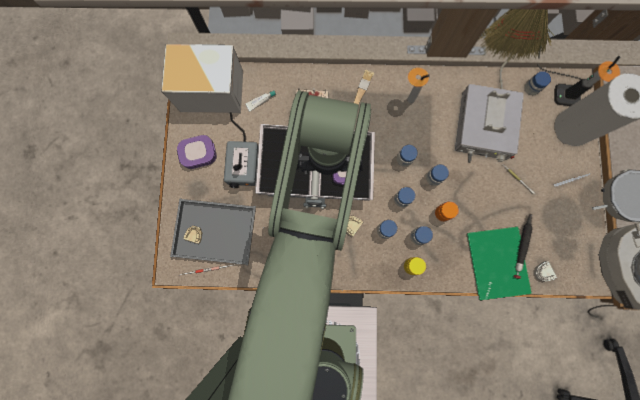

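Run:
```python
from h import *
q=quat(0,-.04)
manip.move_pose([450,150,220],q)
manip.move_pose([363,295,120],q)
print(manip.move_linear([363,295,15],velocity=80,stop_force=15),manip.observe()['tcp_pos'])
print(manip.move_linear([363,295,3],velocity=20,stop_force=5),manip.observe()['tcp_pos'])
manip.grip(1.0); manip.move_linear([363,295,120],velocity=100)
manip.move_pose([320,290,300],quat())
T=tool(); np.savez('w8.npz',T=T); d=snap('wrist','w8.png'); snap('scene','s8.png')
```

```text
False [363.55802096 295.33243849  15.55414012]
True [363.16218191 295.07040436   6.54990371]
```

View pics/w8.png

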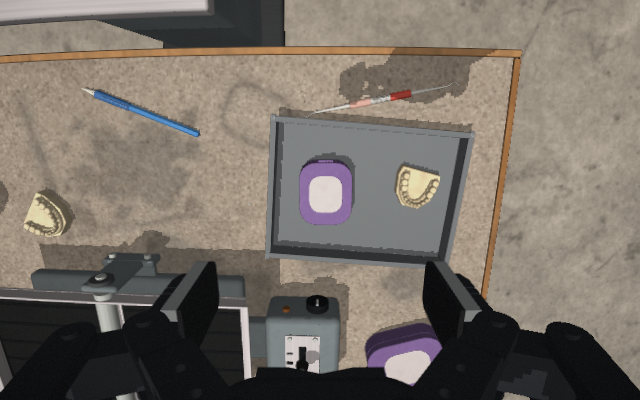

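View pics/s8.png

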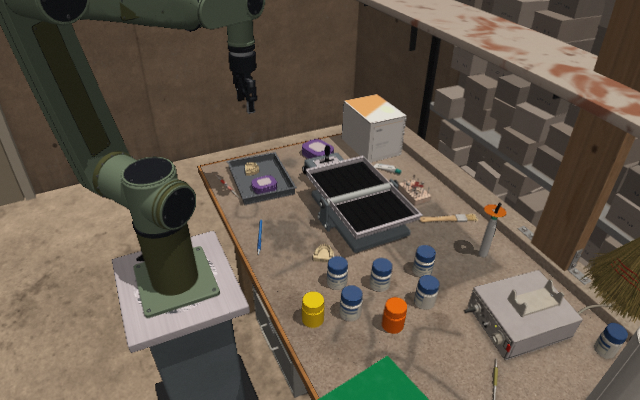

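The case lies flat in the pan at (326,193), the lever is still upright, and the tray is level. I'll measure the level tray, then start on the jars.

Run:
```python
from h import *
manip.move_pose([540,33,330],quat())
T=tool(); np.savez('w9.npz',T=T); d=snap('wrist','w9.png')
g=cv2.cvtColor(d['color'],6)
m=cv2.inRange(d['color'],(0,0,0),(70,70,70)); 
for c in cv2.findContours(m,0,1)[0]:
    if cv2.contourArea(c)>3000:
        e=cv2.minAreaRect(c); x,y,w,h=cv2.boundingRect(c); print(x,y,w,h,e); print(onz(d,[(x,y),(x+w,y),(x+w,y+h),(x,y+h)],84,T).round(1).tolist())
```

```text
0 102 640 298 ((319.5, 250.5), (297.0, 639.0), 90.0)
[[467.4, -324.6, 84.0], [466.8, 395.3, 84.0], [903.8, 528.6, 84.0], [903.3, -456.8, 84.0]]
```

View pics/w9.png

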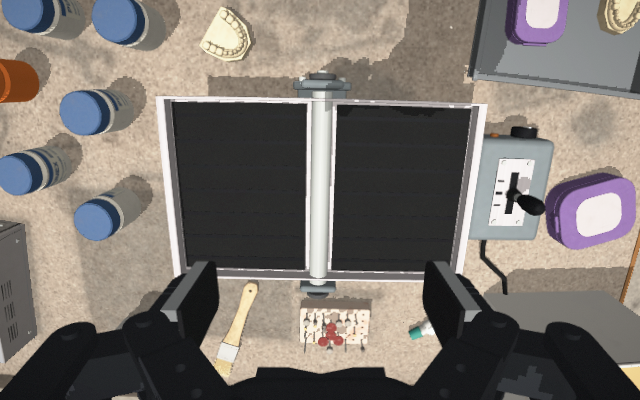

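Run:
```python
from h import *
d=manip.get_image('wrist');T=np.load('w9.npz')['T']
print(onz(d,[(157,97),(486,104.5),(463,290),(177,283)],100,T).round(1).tolist())
print('tube top',onz(d,[(320,100),(318,275)],99,T).round(1).tolist())
print('mat',onz(d,[(173,100),(178,268),(470,107),(455,272)],84,T).round(1).tolist())
```

```text
[[466.9, -132.7, 100.0], [474.1, 206.9, 100.0], [691.1, 208.2, 100.0], [681.5, -136.6, 100.0]]
tube top [[471.2, 35.0, 99.0], [670.2, 32.7, 99.0]]
mat [[470.3, -122.6, 84.0], [669.8, -140.0, 84.0], [477.4, 196.9, 84.0], [675.2, 202.2, 84.0]]
```

```bash
cat >> h.py <<'E'
C=np.array([575,34.5,88.]); YAW=-0.018
ZG=36.
def view(x,y,z=230,name=None):
    manip.move_pose([x-15,y,z],quat()); manip.sleep(0.1); T=tool(); d=manip.get_image('wrist')
    if name: cv2.imwrite('pics/'+name,cv2.cvtColor(d['color'],4))
    return T,d
def findjar(x,y,zlid=76,name=None,rad=60):
    T,d=view(x,y,230+zlid-76,name); best=None
    for c in blobs(d['color'],(100,80,30),(120,255,255),800):
        e,r=cv2.minEnclosingCircle(c); P=onz(d,[e],zlid,T)[0]; r=r/(np.linalg.norm(P-c2w(d,T)[:3,3]))*K(d)[0][0,0]**0 
        dd=np.hypot(*(P[:2]-[x,y]))
        if best is None or dd<best[0]: best=(dd,P,e,r*np.linalg.norm(P-c2w(d,T)[:3,3])**2/K(d)[0][0,0])
    print('jar',best[1].round(1),'px',np.round(best[2]),'offset',round(best[0],1),'radius mm',round(best[3],1)); return best[1]
def pick(x,y,name=None):
    P=findjar(x,y,name=name); 
    manip.move_linear([P[0],P[1],120],rotation=quat(),velocity=200)
    hit=manip.move_linear([P[0],P[1],ZG],velocity=100,stop_force=10)
    manip.grip(0.0,35); w=manip.observe()['width']
    manip.move_linear([P[0],P[1],230],velocity=200); print('hit',hit,'width',round(w,3),'after lift',round(manip.observe()['width'],3)); return P
def place(xr,yr,th,up=0.):
    # jar bottom at tray frame (xr,yr) with tray tilt th (about x axis); pivot z 88, mat 4 below
    Rt=R.from_euler('z',YAW).as_matrix()@R.from_euler('x',th).as_matrix()
    b=C+Rt@[xr,yr,-4+up]; n=Rt[:,2]; q=quat(0,YAW); r=R.from_matrix(Rt)*R.from_quat([0,1,0,0]); qq=r.as_quat(); q=[qq[3],qq[0],qq[1],qq[2]]
    p=b+n*ZG
    manip.move_pose([p[0],p[1],250],q)
    manip.move_linear(p+n*40,velocity=200,rotation=q)
    f0=manip.observe()['force']
    hit=manip.move_linear(p,velocity=50,stop_force=6)
    print('place hit',hit,'dz',(manip.observe()['tcp_pos']-p).round(1),'df',(manip.observe()['force']-f0).round(1))
    manip.grip(1.0); manip.move_linear(p+n*70,velocity=120)
    print('t',round(manip.observe()['time'],1))
E
python3 - <<'E'
from h import *
pick(382,-182,'j1.png')
place(-45,-84,.12)
manip.move_pose([520,-40,330],quat()); manip.sleep(.5); snap('wrist','w10.png'); snap('scene','s10.png')
E
```

```text
jar [ 380.5 -182.7   76. ] px [318. 196.] offset 1.7 radius mm 25.1
hit False width 0.598 after lift 0.598
place hit True dz [-0.5  0.1  1. ] df [-2.1  0.5  5.1]
t 40.1
```

View pics/w10.png

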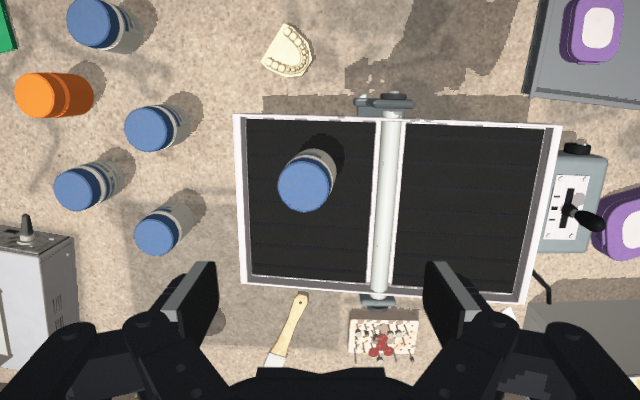

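View pics/s10.png

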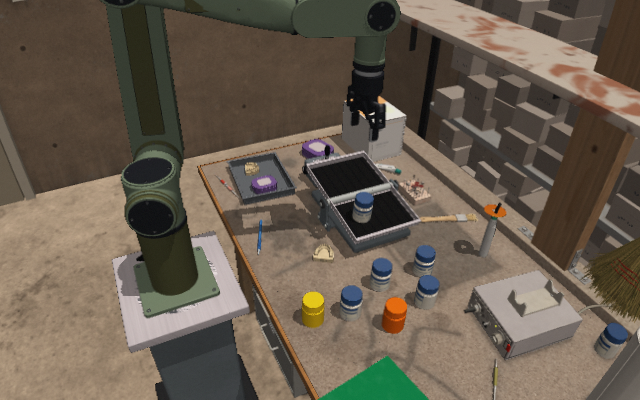

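View pics/j1.png

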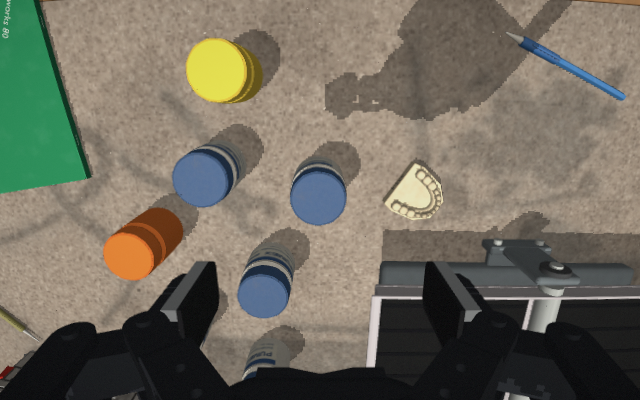

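Jar 1 stands in the right well at w10 (304,183). The other four jars are where they were. Placing the next one on the left.

Run:
```python
from h import *
pick(480,-234)
place(66,56,.047)
pick(367,-284)
place(0,56,-.047)
manip.move_pose([520,20,350],quat()); manip.sleep(.5); snap('wrist','w11.png'); snap('scene','s11.png')
```

```text
jar [ 479.5 -236.9   76. ] px [315. 197.] offset 3.0 radius mm 25.3
hit False width 0.594 after lift 0.587
place hit False dz [0.2 0.  0.5] df [-1.8 -0.3  2.1]
t 49.7
jar [ 363.7 -286.5   76. ] px [316. 195.] offset 4.2 radius mm 25.2
hit False width 0.594 after lift 0.594
place hit False dz [0.1 0.1 0.4] df [-0.5  0.   1.2]
t 59.2
```

View pics/w11.png

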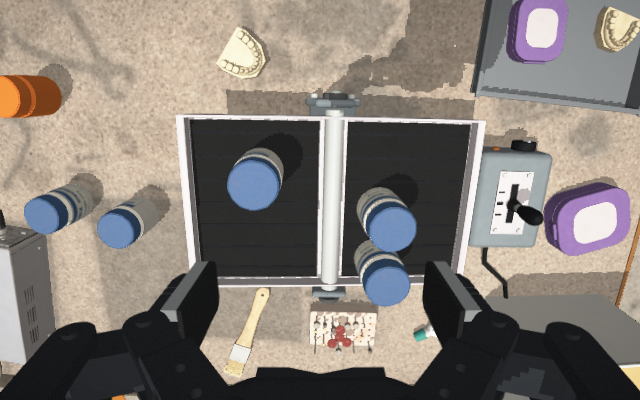

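View pics/s11.png

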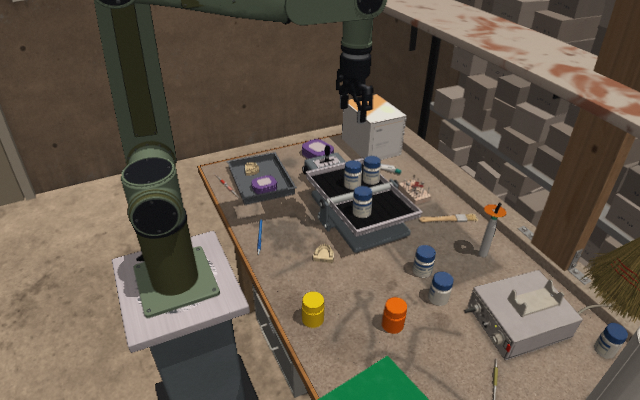

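All three placed jars stand. One waiting jar has been knocked aside: its scene pixel went from (428,288) to (441,288). I'll relocate it before reaching.

Run:
```python
from h import *
d=manip.get_image('scene')
for c in blobs(d['color'],*BLUE): e=cv2.minAreaRect(c)[0]; print(np.round(e),onz(d,[e],76)[0].round())
pick(610,-243,'j4.png')
place(45,-84,.095)
manip.sleep(.3)
P=findjar(560,-355,name='j5.png',rad=90)
```

```text
[616. 334.] [ 848. -670.   76.]
[442. 280.] [ 586. -352.   76.]
[426. 254.] [ 605. -256.   76.]
[362. 194.] [588.  43.  76.]
[352. 166.] [634. 187.  76.]
[372. 162.] [706. 185.  76.]
jar [ 610.4 -245.2   76. ] px [315. 198.] offset 2.2 radius mm 25.2
hit False width 0.6 after lift 0.595
place hit True dz [-0.4  0.3 -0.3] df [ 0.3 -0.6  6. ]
t 68.5
jar [ 589.7 -344.6   76. ] px [328. 231.] offset 31.5 radius mm 25.5
```

View pics/j5.png

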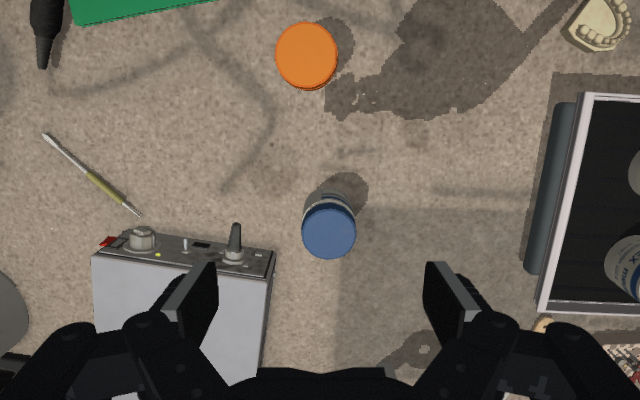

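Run:
```python
from h import *
T=tool(); d=manip.get_image('wrist'); print(manip.observe()['tcp_pos'].round())
for z in(50,70,90): print(z,onz(d,[(275,252),(270,280),(262,380),(235,255),(235,225)],z,T).round().tolist())
for yaw in(1.57,-1.57,.785,-.785):
    print(yaw,manip.inverse_kinematics([590,-345,36],quat(0,yaw)))
```

```text
[ 546. -353.  230.]
50 [[623.0, -397.0, 50.0], [654.0, -403.0, 50.0], [785.0, -418.0, 50.0], [626.0, -437.0, 50.0], [594.0, -435.0, 50.0]]
70 [[614.0, -394.0, 70.0], [643.0, -400.0, 70.0], [765.0, -414.0, 70.0], [617.0, -432.0, 70.0], [587.0, -430.0, 70.0]]
90 [[604.0, -392.0, 90.0], [632.0, -397.0, 90.0], [746.0, -410.0, 90.0], [607.0, -427.0, 90.0], [579.0, -425.0, 90.0]]
1.57 [-6.55586375e-01  6.27003814e-01  1.38675135e+00 -4.44089210e-16
  1.12783749e+00  2.48680261e+00]
-1.57 [-6.55586375e-01  6.27003814e-01  1.38675135e+00 -4.44089210e-16
  1.12783749e+00 -6.56382702e-01]
0.785 None
-0.785 [-6.55586375e-01  6.27003814e-01  1.38675135e+00 -4.44089210e-16
  1.12783749e+00 -1.44138270e+00]
```

Run:
```python
from h import *
q=quat(0,-.785)
manip.move_pose([590,-345,150],q)
print(manip.move_linear([590,-345,ZG],velocity=80,stop_force=8)); manip.grip(0.0,35); print(manip.observe()['width'])
manip.move_linear([590,-345,230],velocity=200); print(manip.observe()['width'])
place(-66,56,0)
manip.move_pose([520,20,350],quat()); manip.sleep(1); snap('wrist','w12.png'); snap('scene','s12.png')
T=tool(); np.savez('w12.npz',T=T)
```

```text
False
0.5952861501787814
0.5912539454588046
place hit False dz [0.  0.  0.3] df [0.1 0.2 0.9]
t 78.5
```

View pics/w12.png

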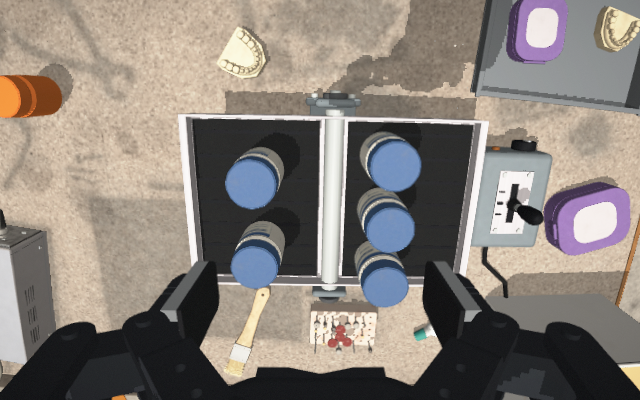

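View pics/s12.png

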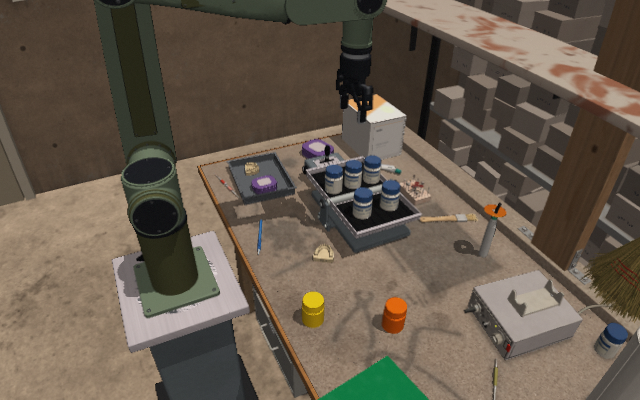

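All five jars stand in the wells. Now I'll measure the tilt by tracking the right-end rim's row in the scene images, against empty (s8, level) and the stop (s10, +0.12).

Run:
```python
from h import *
ims={n:cv2.cvtColor(cv2.imread(f'pics/{n}.png'),cv2.COLOR_BGR2HSV).astype(float) for n in('scene0','s8','s10','s11','s12')}
d=manip.get_image('scene')
Rz=R.from_euler('z',YAW).as_matrix()
for th in(-.05,0,.05,.12):
    Rt=Rz@R.from_euler('x',th).as_matrix(); print(th,'R',proj(d,[C+Rt@[x,-165,12] for x in(-104,0,104)]).round(1).tolist(),'L',proj(d,[C+Rt@[x,165,12] for x in(-104,104)]).round(1).tolist())
o=[]
for n in ims:
    b=cv2.cvtColor(cv2.imread(f'pics/{n}.png')[200:260,340:430],cv2.COLOR_BGR2GRAY); o.append(cv2.resize(b,(270,180),interpolation=2))
cv2.imwrite('pics/cmp.png',np.vstack([np.hstack(o[1:3]),np.hstack(o[3:5])]))
for n in ims:
    g=cv2.cvtColor(cv2.imread(f'pics/{n}.png'),6).astype(float)
    print(n,[int(x) for x in g[212:252,375]])
```

```text
-0.05 R [[356.5, 229.7], [390.1, 219.5], [421.5, 209.9]] L [[306.4, 171.4], [363.6, 157.7]]
0 R [[356.5, 232.2], [389.9, 222.0], [421.2, 212.4]] L [[306.5, 169.3], [363.9, 155.6]]
0.05 R [[356.3, 234.6], [389.6, 224.4], [420.8, 214.7]] L [[306.6, 167.2], [364.2, 153.6]]
0.12 R [[356.0, 237.8], [389.1, 227.6], [420.2, 217.9]] L [[306.8, 164.5], [364.7, 150.9]]
scene0 [100, 103, 81, 47, 48, 47, 48, 38, 23, 19, 19, 19, 22, 20, 21, 18, 18, 17, 25, 143, 191, 168, 115, 94, 89, 67, 65, 61, 62, 66, 60, 55, 52, 51, 57, 71, 75, 101, 126, 133]
s8 [13, 16, 21, 20, 21, 18, 22, 21, 21, 18, 18, 16, 15, 16, 69, 149, 189, 150, 83, 97, 93, 72, 62, 61, 62, 64, 65, 63, 63, 64, 62, 54, 53, 52, 57, 70, 108, 121, 126, 135]
s10 [20, 20, 19, 17, 15, 18, 19, 21, 20, 21, 22, 20, 21, 21, 19, 21, 19, 17, 18, 26, 146, 197, 183, 132, 94, 86, 68, 66, 66, 64, 62, 56, 55, 54, 58, 72, 76, 108, 131, 138]
s11 [19, 17, 20, 20, 19, 20, 20, 17, 17, 15, 15, 41, 135, 181, 145, 87, 87, 86, 76, 66, 64, 64, 63, 63, 63, 64, 62, 64, 62, 65, 63, 65, 66, 59, 59, 72, 108, 123, 127, 135]
s12 [15, 15, 19, 19, 20, 19, 21, 20, 19, 20, 17, 17, 15, 23, 138, 186, 163, 114, 87, 82, 75, 65, 61, 62, 62, 62, 62, 63, 63, 64, 60, 55, 58, 61, 59, 69, 107, 123, 126, 132]
```

View pics/cmp.png

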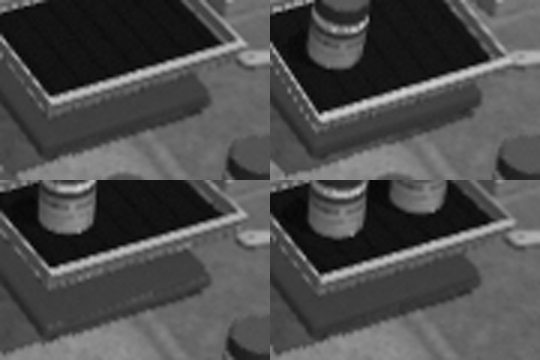

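Run:
```python
from h import *
snap('scene','s13.png')
G={n:cv2.cvtColor(cv2.imread(f'pics/{n}.png'),6).astype(float) for n in('s8','s10','s11','s12','s13')}
def prof(g,s):
    r=[]
    for c in range(362,412):
        y0=228-(c-375)*.305
        ys=y0+np.arange(-8,10,.1); v=np.interp(ys,np.arange(400),g[:,c]); i=np.argmax(v>80) ; r.append(ys[i]-y0)
    return np.median(r),np.mean(r)
a=prof(G['s8'],0);b=prof(G['s10'],0)
for n in G:
    p=prof(G[n],0); print(n,np.round(p,2),'theta',[round(.12*(p[i]-a[i])/(b[i]-a[i]),4) for i in(0,1)])
```

```text
s8 [-1.9  -2.14] theta [np.float64(0.0), np.float64(0.0)]
s10 [3.4  2.51] theta [np.float64(0.12), np.float64(0.12)]
s11 [-4.7  -4.66] theta [np.float64(-0.0634), np.float64(-0.0652)]
s12 [-2.45 -2.46] theta [np.float64(-0.0125), np.float64(-0.0084)]
s13 [-2.4  -2.46] theta [np.float64(-0.0113), np.float64(-0.0082)]
```

Run:
```python
from h import *
manip.move_pose([480,120,350],quat()); manip.sleep(.3)
d=snap('scene','s14.png'); w=snap('wrist','w14.png')
im=cv2.imread('pics/s14.png')[130:260,215:435]; cv2.imwrite('pics/s14c.png',cv2.resize(im,(792,468),interpolation=2))
```

```text
(no output)
```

View pics/s14c.png

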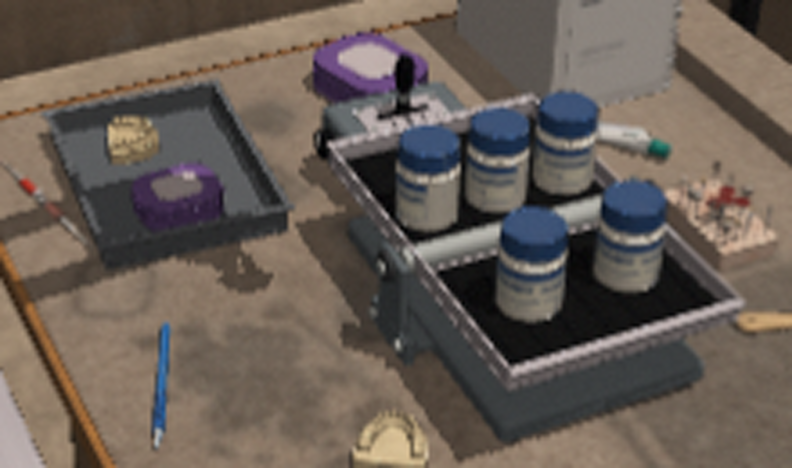

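View pics/w14.png

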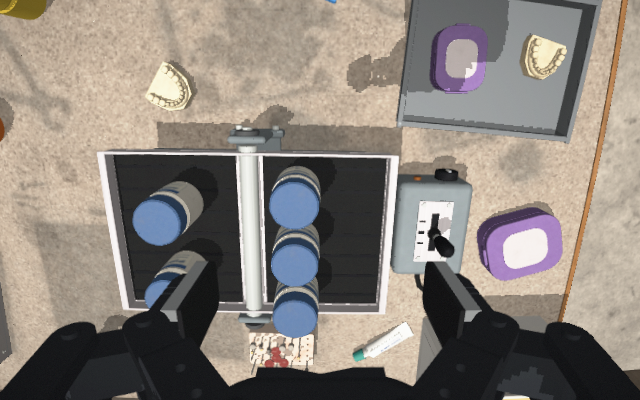

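The jars are upright inside the rim, the case is flat in the pan, the selector is at its centre mark and the bench cast is untouched. The arm is clear of everything, so I'll hand in.

Run:
```python
from h import *
manip.sleep(.5); manip.hand_in(); print(manip.observe()['time'])
```

```text
the job is handed in; nothing more can be done
the job is handed in; nothing more can be done
```

I set the selector to off, laid the small purple case flat in the case pan, and stood all five pumice jars on the tray, three in the left well and two in the right. The job was handed in about 80 s into the 210 s allowed; it reports no verdict.

**Last checks, all from the pictures:**
- **Selector:** the lever is upright at the centre mark, measured between 0 and about +0.03 rad (limit 0.06). The first push left it at about -0.09 rad, so I nudged it again before touching the case.
- **Tray:** its tilt measured -0.008 to -0.013 rad from the rim's position in the scene picture (limit 0.035). This takes the empty tray as level.
- **Jars:** all five are upright inside the rim. The base of the far jar in the left well is partly hidden by the jar beside it in the wrist view.
- **Knocked jar:** one waiting jar was knocked about 4 cm towards the motor unit. I relocated it and gripped it with the jaws turned to stay clear of the unit.
- **Left alone:** I did not touch the bench cast, the yellow and orange jars, the blue-lidded jar beyond the motor unit, or the larger purple case. None had visibly moved in the pictures that show them.

**One disagreement:** the cameras put the rocker's centre anywhere from x = 568 to 578 mm. I used 575 mm, and the planned jar positions had room for that error.

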